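Step the bench supply up four clicks with its output off

ROBOT

A 6-joint arm with a two-finger parallel gripper is mounted at the origin on the work surface. World frame = base frame: x ahead of the robot, y to its left, z up, the work surface at z = 0. Lengths are in m, angles in degrees, forces in N, time in s.
With the tool pointing down it reaches from about 0.3 to 0.75 m from the base axis. Payload 8.5 kg.
Tool frame: the origin (TCP) lies at the very end of the fingers, on their centre line; the grasp point (between the pads) lies grasp_offset behind it (grasp_offset is the distance from the TCP to the grasp point, in m); x points along the fingers, z is the direction in which the jaws open and shut, and the axes are right-handed (so a half turn about x gives the same grasp; the last joint's range is limited). The gripper opens to 85 mm and grips with 20 to 120 N. Pads are 22 mm wide; open, the fingers measure 114 mm over their backs; the gripper's body (76 mm by 85 mm) begins 54 mm behind the grasp point. The pads swing forward as they close: fully open they stand 13 mm farther back than shut.
Start: joints at [-85.904, 21.807, 74.336, -0, 83.858, -12.336], TCP at [0.156, -0.528, 0.231] pointing down, gripper open.
Joint ranges: [-178.18, 178.18], [-50.72, 133.34], [12.68, 142.11], [-81.47, 261.47], [9.98, 163.14], [-165.26, 165.26]. Speed limits (degrees/s): [136.94, 136.94, 180, 180, 180, 180].

INTERFACE

Orientations are given as a 3x3 rotation matrix whose columns are the frame's x, y, z axes.
In Python, from rig import observe, get_image, close_job, recognise, grasp_offset gives the robot as it stands.
- The arm moves only by the tool drive_tool, never from a script. Its argument "targets" is a list that holds one entry, the list of rows, each a list of 7 numbers: the shift along the tool's x, y, z in units of 50 mm (1.0 is 50 mm), then the turn, a rotation vector about the tool's x, y, z in rad, then the opening, from -1 (shut) to 1 (fully open), so that 0 is half open. A call has 1 to 5 rows; each row shifts and turns the commanded pose from where the row before left it, along the tool's axes as they then stand; what a row does not reach is not made up. A row lasts 1/10 s, in which the tool goes at most 50 mm and 8.59 degrees, less where a joint would pass 70% of its speed; a pose out of reach is approached as far as the arm can. A call is refused whole if a number of a shift passes 1 or a number of a turn 0.15, either way. A call with a gripper value outside its range is refused whole. The fingers move at their own pace and stop on an object; "force" is the grip in N (left out, the last holds). Time passes only in rows, so rows that do not move let the fingers close. It gives the time, the measured TCP pose, the force and the opening at its end, in the units of the state.
- observe(): the state, without advancing time (a new reading comes with each control period).
- get_image(name): name is "side" or "top" or "wrist"; returns a dict with "image" (420x560x3 uint8, red, green, blue), "fx", "fy", "cx", "cy" (pixels), "rvec" (rotation vector, rad) and "tvec" (3), from world to camera coordinates, as OpenCV has them. Camera axes: x right, y down, z forward; pixel columns grow to the right and rows downward; lengths in m; the calibration is good to about 2 mm. A picture is of the moment at which its call begins. There is no depth.
- close_job(): hands the job in, once; it reports no verdict.
Trained networks look in a picture, given as the dict that the camera call returned (one of the last four; its "shot" number tells which), for a name from the list of things; names that differ only in an ending like _2 or _b are one class to them, and where a whole thing is asked for, a point or a joint stands for the part that bears it (a point fixed in the world has none). Each returns a list of dicts, best first, with "p" (0 to 1); they miss things now and then, are a little off and sometimes report something else, mostly with a low value. They report only what shows in the picture. A call takes as long as a camera call.
- recognise(label, picture): "at" ([column, row] as shares, 0 to 1, of the picture: columns of its width, rows of its height, amid what is visible of it).
The state is a dict: "time_s": time; "q": joint angles; "qvel": joint speeds; "joint_efforts": joint torques, N m; "position": TCP position; "tool_rot": TCP orientation; "ft_force": force on the tool from outside, world axes, zero at the start; "wrist_torque": the same for the moment, N m; "grip_width": finger opening in m.
Only numpy, scipy, OpenCV 4.12 (cv2) and the standard library are available. Lean on these libraries where they do the work, as an engineer would, in place of code of your own. Each camera call takes 0.05 s, during which the arm holds its last target.

TASK

The stepped bench supply is powering the little test board plugged into its terminals. Switch its output off with the toggle, turn the large pointer knob clockwise by exactly four clicks from where it stands now, then switch the output on again. The pointer knob must never be moved while the output is on, and leave the small round trim knob and the other things on the bench as they are.

Things in the scene. Friction and masses are not known exactly. Their poses are not given: they have to be found in the camera images.
- supply: Grey bench power supply, low desk-top case 220 deep (x) x 320 wide (y) mm, fixed. Origin: centre of its underside, on the 4 mm work mat; x to its rear, away from the operator, y to its left, z up. The aluminium control panel slopes up at 15 degrees over the front 170 mm, from 58 mm above the origin at the front edge to 103 mm; behind it the top is flat.
- panel_centre (a point): Centre of the sloped panel's face. Axes: x = u, up the slope; y = left; z = n, the panel's outward normal. Parts at (u, y) in mm from here: output posts with plugged-in test board (-45, 125), 44 wide, 34 high; pointer knob (0, 35); flush meter window (52, -50); trim knob (-45, -50); toggle (12, -115). All else is under 5 high.
- selector_grip (a point): Large black pointer knob (selector): round skirt 48 mm across, 8 high, and on it a straight bar grip 12 wide, 42 long, from 7 to 27 mm off the panel, pointed at one end, with a white line. This point: on the turning axis, 17 mm off the panel. Its axes turn with the knob: x along the bar to the pointed end, z = n, the turning axis. Hold the bar by its flat sides.
- selector_mark (a point): The pointed end of the selector's bar, 22 mm out from the turning axis, 17 mm above the panel.
- selector (a joint): Angle of the pointer knob, rad, growing clockwise as seen from above. Ball detent: 12 steps, one click each 20 degrees (0.349 rad), from 0 to 3.84 with stops just outside. At 0 the pointer stands 110 degrees left of u. It starts in one of the four lowest steps (dropping into the nearest as the run begins). Passing a click takes about 0.1 N m; let go, it snaps into the nearest step.
- toggle (a joint): Lean of the toggle, rad: +0.3 = leaning to the rear of the supply (up the slope, away from the operator) = output on, where it starts; -0.3 = leaning to the front = output off. Over-centre spring: it snaps to the nearer end; about 3 N at the tip throws it, three times that near the foot.
- toggle_tip (a point): Free end of the toggle's steel bat handle, a round bar 6 to 8 mm thick. It pivots 7 mm above the panel and its end stands 28 mm from the pivot; its axes lean with it (z along the bat, y = pivot axis = the supply's y).
- toggle_foot (a point): Foot of the toggle on the panel, in the middle of its threaded bush (bush and nut 19 mm across, 7 mm high). Fixed to the panel: x = u (up the slope), y = left, z = n.
- trim (a joint): Angle of the small round black trim knob, rad. Leave it alone.
- trim_top (a point): Top centre of the small round trim knob, 22 mm across, standing 16 mm off the panel.
- microscope: Bench microscope with a small screen, fixed: white foot 190 x 135 mm, about 230 mm high over all. Origin: centre of its underside. A bystander.
- spare_board: Loose circuit board 70 x 45 x 4 mm lying flat on the mat. Origin: centre of its underside. A bystander.
- tweezers: Steel tweezers 125 mm long, 10 mm high, lying on the mat. Origin: underside, near the middle. A bystander.
- screwdriver: Small screwdriver 150 mm long, black handle 26 mm thick, lying on the mat. Origin: underside, middle. A bystander.
- trim_mark (a point): End of the white line on the trim knob's top, 9 mm from its axis.

How it is judged (in metres and radians):
On the way, in this order (a step that is already met when the one before it is completed fails the run):
1. The output is switched off (toggle leaning to the front) with the pointer knob still where it stood (value of joint toggle below -0.2 rad and distance of selector_mark from where it was at the start of the episode below 0.00391 m), for 0.2 s.
2. With the output off, the pointer knob rests four clicks clockwise of its start (value of joint toggle below -0.2 rad and distance of selector_mark from where it was at the start of the episode between 0.02517 and 0.03117 m), for 0.3 s.
At the end, for the whole second after the job is handed in: The toggle leans to the rear again (output on, above 0.2 rad) and the pointer knob rests in the step four clicks (80 degrees) clockwise of the step it started in: within half a click, and the knob rests only in its steps (value of joint toggle above 0.2 rad and distance of selector_mark from where it was at the start of the episode between 0.02517 and 0.03117 m); the robot touches nothing.
It fails at once if The output is on while the pointer knob is away from both its starting step and the step four clicks up (by more than half a click) (value of joint toggle above 0.05 rad and distance of selector_mark from where it was at the start of the episode above 0.00391 m and (distance of selector_mark from where it was at the start of the episode below 0.02517 m or distance of selector_mark from where it was at the start of the episode above 0.03117 m)).
It fails at once if The trim knob is turned by more than about 15 degrees (distance of trim_mark from where it was at the start of the episode above 0.0024 m).
It fails at once if A bystander is shoved by more than 15 mm (distance of any of spare_board, tweezers, screwdriver from where it was at the start of the episode above 0.015 m).
It also fails if it takes over 58 s, if anything falls off the work surface, if the arm or the gripper's body presses on something with over 40 N, if the wrist force passes 120 N, or if a joint passes its speed limit or range.

## Working session

There is one attempt and no reset: what is moved stays moved. The work goes in short steps, Python scripts to look and compute and a tool call to move; the robot and the scene stay as the last step left them, time stands still between calls to the robot, and variables do not carry over. Pictures are saved under pics/ and viewed, and the job is handed in when it is done.

Besides the shell and the picture viewer there is one more tool, called after ">>>" by a JSON object that holds its "api" and its "payload", one argument or row to a line. drive_tool: Moves the arm, as the interface text tells. Its arguments: {"type":"object","properties":{"targets":{"type":"array"},"force":{"type":"number"}},"required":["targets"]}

```bash
ls; mkdir -p pics; python3 - <<'E'
from rig import *
import cv2,json
print(grasp_offset)
o=observe();print({k:o[k] for k in o})
for n in ["side","top","wrist"]:
    p=get_image(n);cv2.imwrite(f"pics/{n}0.png",p["image"][:,:,::-1])
    print(n,p["fx"],p["cx"],p["cy"],p["rvec"],p["tvec"])
    for l in ["supply","panel_centre","selector_grip","selector_mark","toggle_tip","toggle_foot","trim_top","trim_mark"]:
        r=recognise(l,p)
        print(l,[(round(d["at"][0]*560,1),round(d["at"][1]*420,1),round(d["p"],2)) for d in r[:3]])
E
```

```text
pics
0.0187
{'time_s': 0.0, 'q': array([-8.59020865e+01,  2.18426668e+01,  7.43840717e+01,  2.96370603e-04,
        8.38575002e+01, -1.23344329e+01]), 'qvel': array([-0.01748116,  0.03450568,  0.04332945,  0.03893094, -0.00186673,
       -0.03202041]), 'joint_efforts': array([-8.96797010e-04, -4.48461235e+01, -2.31278837e+01, -2.00517156e-04,
        4.77121241e-03, -8.99898929e-07]), 'position': array([ 0.15557648, -0.52724339,  0.23070007]), 'tool_rot': array([[-9.99353916e-05,  9.59154599e-01,  2.82882388e-01],
       [ 1.46685135e-03,  2.82882225e-01, -9.59153530e-01],
       [-9.99998919e-01,  3.19093029e-04, -1.43520716e-03]]), 'ft_force': array([-0.08917058,  0.35571111,  0.31596376]), 'wrist_torque': array([ 0.05937737, -0.00157338,  0.04002165]), 'grip_width': 0.08548550610485474}
side 510.6723665441575 276.857876692561 206.79065326028504 [ 2.34000382 -0.25921574  0.12510619] [-0.50303891  0.1506398   1.55114547]
supply [(285.5, 212.5, 0.65)]
panel_centre [(276.9, 203.1, 0.63)]
selector_grip [(274.5, 191.4, 0.63), (348.5, 329.0, 0.5)]
selector_mark [(272.4, 192.5, 0.56)]
toggle_tip [(273.6, 190.9, 0.26)]
toggle_foot [(278.0, 203.9, 0.67)]
trim_top [(264.3, 214.2, 0.6)]
trim_mark [(267.1, 212.9, 0.44), (276.0, 190.6, 0.25)]
top 451.2349165890692 286.3773035972769 216.8649454472498 [ 2.13228491 -2.09573898  0.1773414 ] [-0.00719453  0.53758939  1.20141262]
supply [(269.0, 207.7, 0.58)]
panel_centre [(272.0, 219.5, 0.97)]
selector_grip [(257.3, 217.5, 0.71)]
selector_mark [(255.5, 216.2, 0.68)]
toggle_tip []
toggle_foot [(270.8, 217.9, 0.97)]
trim_top [(286.4, 235.9, 0.48)]
trim_mark []
wrist 289.4605068433142 280.76055701694145 212.17496769063146 [-2.3330271   1.74301076  0.2401546 ] [-0.54974606 -0.03626937  0.37830946]
supply []
panel_centre []
selector_grip []
selector_mark []
toggle_tip []
toggle_foot []
trim_top []
trim_mark []
```

```bash
python3 - <<'E'
import cv2
for n,(a,b,c,d) in {"side":(190,130,360,260),"top":(180,150,360,290)}.items():
    im=cv2.imread(f"pics/{n}0.png")
    cv2.imwrite(f"pics/{n}0z.png",cv2.resize(im[b:d,a:c],None,fx=4.4,fy=4.2,interpolation=cv2.INTER_CUBIC)[:600,:800])
E
```

```text
(no output)
```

View pics/side0.png

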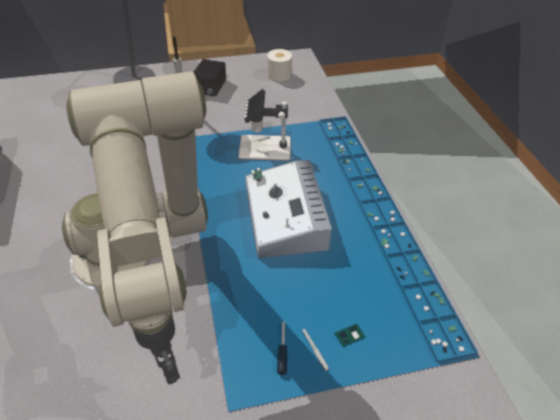

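View pics/top0.png

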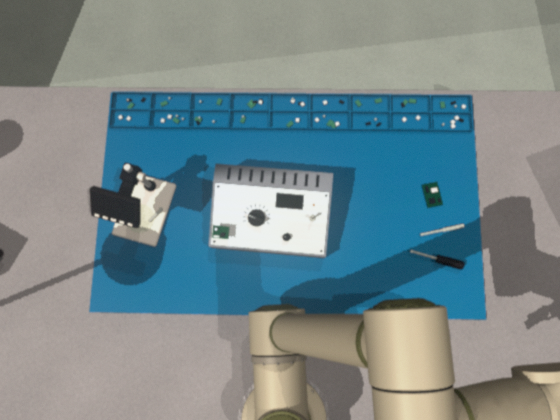

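View pics/wrist0.png

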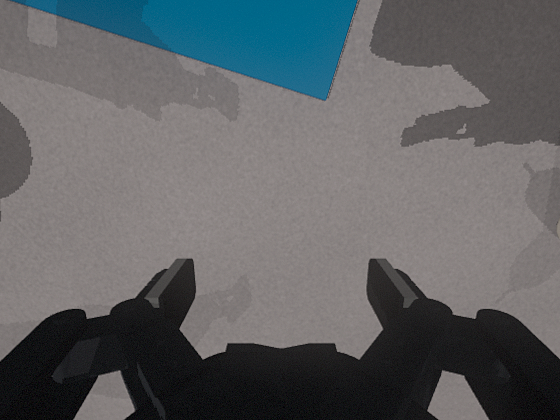

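View pics/top0z.png

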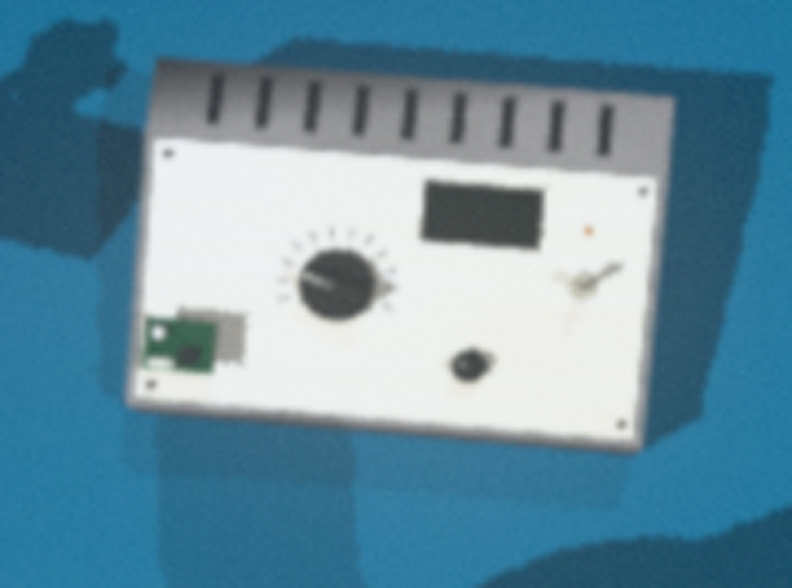

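View pics/side0z.png

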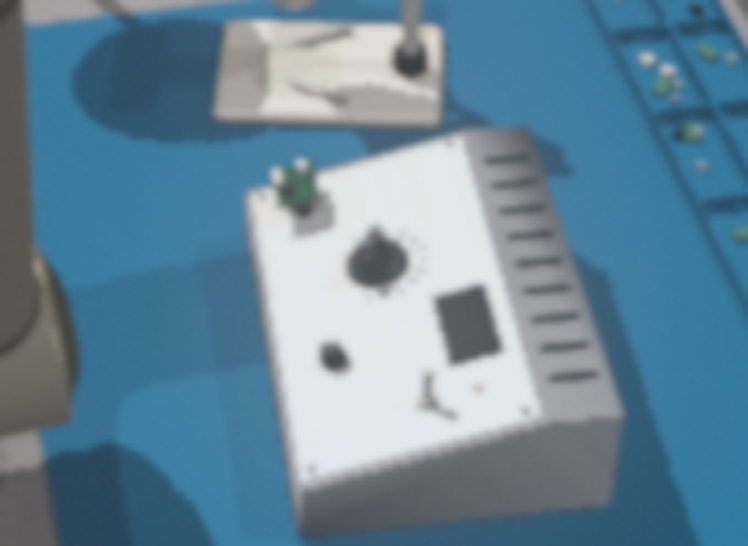

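```bash
cat > h.py <<'E'
import numpy as np,cv2,json
from scipy.spatial.transform import Rotation as R
from scipy.optimize import least_squares
c,s=np.cos(np.radians(15)),np.sin(np.radians(15))
PC=np.array([-.025,0,.0805]);U=np.array([c,0,s]);N=np.array([-s,0,c]);Y=np.array([0,1.,0])
def pan(u,y,n): return PC+U*u/1000+Y*y/1000+N*n/1000   # supply frame
def world(P,pose):
    return R.from_euler('z',pose[2]).apply(P)+np.array([pose[0],pose[1],.004])
def proj(X,cam):
    K=np.array([[cam['fx'],0,cam['cx']],[0,cam['fy'],cam['cy']],[0,0,1]])
    return cv2.projectPoints(np.atleast_2d(X).astype(float),np.array(cam['rvec']),np.array(cam['tvec']),K,None)[0].reshape(-1,2)
def camdict(p): return {k:np.array(p[k]).tolist() for k in ['fx','fy','cx','cy','rvec','tvec']}
E
python3 - <<'E'
from h import *
from rig import *
cams={n:camdict(get_image(n)) for n in ["side","top"]}
json.dump(cams,open("cams.json","w"))
L=87.5; L=85/c
pts=[pan(L,160,0),pan(L,-160,0),pan(-L,-160,0),pan(-L,160,0)]
pt=np.array([(155,138),(657,177),(640,438),(130,403)])/[4.4,4.2]+[180,150]
ps=np.array([(466,130),(540,415),(302,485),(247,192)])/[4.4,4.2]+[190,130]
def f(p,which=("top","side")):
    W=world(np.array(pts),p); r=[]
    if "top" in which:r.append(proj(W,cams["top"])-pt)
    if "side" in which:r.append(proj(W,cams["side"])-ps)
    return np.concatenate(r).ravel()
for w in [("top",),("side",),("top","side")]:
    q=least_squares(lambda p:f(p,w),[.5,0,0]);print(w,q.x,np.degrees(q.x[2]));print(q.fun.reshape(-1,2).round(1).tolist())
p=q.x
for nm,a in dict(sel=(0,35,0),toggle=(12,-115,0),trim=(-45,-50,0)).items(): print(nm,world(pan(*a),p))
np.save("pose.npy",p)
E
```

```text
('top',) [ 0.5497986   0.04490672 -0.06342552] -3.6340143834045118
[[-2.4, -1.0], [2.3, -1.3], [0.8, 1.6], [-0.7, 0.5]]
('side',) [ 0.55369569  0.0455561  -0.07880787] -4.515358611043975
[[-0.2, -0.7], [1.9, 0.7], [-1.5, 0.2], [-0.3, -0.8]]
('top', 'side') [ 0.55134825  0.04495661 -0.06909735] -3.9589866229373945
[[-2.2, -1.9], [2.4, -1.5], [0.5, 1.4], [-0.9, -0.4], [-1.3, -0.5], [1.6, 0.8], [-1.7, 0.7], [-1.3, -0.4]]
sel [0.52882439 0.08159915 0.0845    ]
toggle [ 0.53003148 -0.06884319  0.08760583]
trim [ 4.79592850e-01 -1.96974379e-04  7.28531430e-02]
```

```bash
cat >> h.py <<'E'
def rows(o,pos,rot,n=None,grip=-1,maxs=.9,maxr=.14):
    """print rows from measured pose to pos/rot"""
    p0=np.array(o['position']);R0=R.from_matrix(np.array(o['tool_rot']))
    rv=(R0.inv()*R.from_matrix(rot)).as_rotvec(); d=np.asarray(pos)-p0
    m=max(1,int(np.ceil(max(np.linalg.norm(rv)/maxr,np.linalg.norm(d)/.05/maxs)))) if n is None else n
    for i in range(m):
        Ri=R0*R.from_rotvec(rv*i/m)
        sh=Ri.inv().apply(d/m)/.05
        print([round(float(v),3) for v in sh]+[round(float(v),3) for v in rv/m]+[grip])
def toolrot(pose,a):
    """x=-n, jaw z at angle a deg LEFT of u"""
    B=R.from_euler('z',pose[2])
    z=B.apply(U*np.cos(np.radians(a))+Y*np.sin(np.radians(a)));x=-B.apply(N)
    return np.c_[x,np.cross(z,x),z]
E
python3 - <<'E'
from h import *
from rig import *
o=observe();p=get_image("wrist")
Rc=cv2.Rodrigues(np.array(p['rvec']))[0];C=-Rc.T@np.array(p['tvec'])
T=np.array(o['tool_rot'])
print("cam in tool",T.T@(C-o['position']));print(T.T@Rc.T)
pose=np.load("pose.npy")
tr=toolrot(pose,0)
tgt=world(pan(20,-40,130),pose);print(tgt)
rows(o,tgt,tr)
E
```

```text
cam in tool [-0.14280024  0.06791163 -0.00036454]
[[-2.38032873e-04 -2.70703941e-01  9.62662620e-01]
 [ 7.65019658e-04 -9.62662415e-01 -2.70703694e-01]
 [ 9.99999679e-01  6.72019450e-04  4.36239136e-04]]
[0.50935244 0.00776736 0.21524674]
[0.021, 0.654, -0.551, -0.081, -0.015, 0.011, -1]
[0.021, 0.696, -0.497, -0.081, -0.015, 0.011, -1]
[0.021, 0.734, -0.44, -0.081, -0.015, 0.011, -1]
[0.023, 0.767, -0.38, -0.081, -0.015, 0.011, -1]
[0.026, 0.794, -0.317, -0.081, -0.015, 0.011, -1]
[0.03, 0.817, -0.253, -0.081, -0.015, 0.011, -1]
[0.035, 0.834, -0.187, -0.081, -0.015, 0.011, -1]
[0.042, 0.846, -0.12, -0.081, -0.015, 0.011, -1]
[0.05, 0.853, -0.052, -0.081, -0.015, 0.011, -1]
[0.058, 0.854, 0.016, -0.081, -0.015, 0.011, -1]
[0.068, 0.849, 0.084, -0.081, -0.015, 0.011, -1]
[0.079, 0.839, 0.151, -0.081, -0.015, 0.011, -1]
[0.09, 0.823, 0.216, -0.081, -0.015, 0.011, -1]
[0.103, 0.802, 0.28, -0.081, -0.015, 0.011, -1]
[0.116, 0.776, 0.342, -0.081, -0.015, 0.011, -1]
```

>>> {"api": "drive_tool", "payload": {
  "targets": [
    [[0.02,0.65,-0.55,-0.081,-0.015,0.011,-1],[0.02,0.7,-0.5,-0.081,-0.015,0.011,-1],[0.02,0.73,-0.44,-0.081,-0.015,0.011,-1],[0.02,0.77,-0.38,-0.081,-0.015,0.011,-1],[0.02,0.79,-0.32,-0.081,-0.015,0.011,-1]]
  ]
}}

```text
time_s: 2.0
position: [0.2736, -0.3473, 0.2268]
tool_rot: [[0.084, 0.766, 0.637], [-0.04, 0.641, -0.766], [-0.996, 0.039, 0.085]]
ft_force: [0.8, -0.9, -0.1]
grip_width: 0.0121
```

>>> {"api": "drive_tool", "payload": {
  "targets": [
    [[0.03,0.82,-0.25,-0.081,-0.015,0.011,-1],[0.03,0.83,-0.19,-0.081,-0.015,0.011,-1],[0.04,0.85,-0.12,-0.081,-0.015,0.011,-1],[0.05,0.85,-0.05,-0.081,-0.015,0.011,-1],[0.06,0.85,0.02,-0.081,-0.015,0.011,-1]]
  ]
}}

```text
time_s: 2.5
position: [0.3909, -0.1687, 0.2225]
tool_rot: [[0.176, 0.448, 0.877], [-0.044, 0.893, -0.448], [-0.983, 0.04, 0.177]]
ft_force: [0.3, -1.7, 0.3]
grip_width: -0.0001
```

>>> {"api": "drive_tool", "payload": {
  "targets": [
    [[0.07,0.85,0.08,-0.081,-0.015,0.011,-1],[0.08,0.84,0.15,-0.081,-0.015,0.011,-1],[0.09,0.82,0.22,-0.081,-0.015,0.011,-1],[0.1,0.8,0.28,-0.081,-0.015,0.011,-1],[0.12,0.78,0.34,-0.081,-0.015,0.011,-1]]
  ]
}}

```text
time_s: 3.0
position: [0.5077, 0.0108, 0.2179]
tool_rot: [[0.26, 0.057, 0.964], [-0.01, 0.998, -0.057], [-0.966, 0.005, 0.26]]
ft_force: [0.2, -1.2, 0.2]
grip_width: 0.0001
```

>>> {"api": "drive_tool", "payload": {
  "targets": [
    [[0,0,0,0,0,0,-1],[0,0,0,0,0,0,-1],[0,0,0,0,0,0,-1]]
  ]
}}

```text
time_s: 3.3
position: [0.5066, 0.0083, 0.2177]
tool_rot: [[0.259, 0.062, 0.964], [-0.011, 0.998, -0.062], [-0.966, 0.005, 0.259]]
ft_force: [-0.2, -0.8, -0.4]
grip_width: 0.0
```

```bash
python3 - <<'E'
from h import *
from rig import *
o=observe();print(o['time_s'],o['position'],o['q'].round(1),o['grip_width'])
p=get_image("wrist");cv2.imwrite("pics/w1.png",p["image"][:,:,::-1])
json.dump(camdict(p),open("w1.json","w"))
for l in ["panel_centre","selector_grip","selector_mark","toggle_tip","toggle_foot","trim_top","trim_mark"]:
        r=recognise(l,p)
        print(l,[(round(d["at"][0]*560,1),round(d["at"][1]*420,1),round(d["p"],2)) for d in r[:3]])
pose=np.load("pose.npy")
for k,a in dict(sel=(0,35,17),foot=(12,-115,0),trim=(-45,-50,16)).items(): print(k,proj(world(pan(*a),pose),p))
E
```

```text
3.3 [0.50661189 0.00832693 0.21767448] [-14.   12.   92.8   3.4  60.6 -11.7] 4.5824714315447674e-05
panel_centre [(262.1, 129.3, 0.58)]
selector_grip [(263.8, 124.0, 0.85)]
selector_mark [(263.6, 124.1, 0.56)]
toggle_tip [(214.8, 213.4, 0.56)]
toggle_foot [(259.7, 126.9, 0.6)]
trim_top [(217.1, 214.7, 0.8)]
trim_mark [(215.5, 214.3, 0.73)]
sel [[261.07432466 124.48676576]]
foot [[275.25040879 273.89204575]]
trim [[214.31643764 218.7527627 ]]
```

View pics/w1.png

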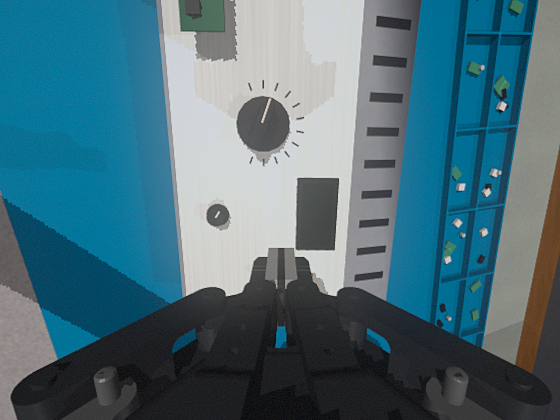

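```bash
python3 - <<'E'
from h import *
p=json.load(open("w1.json"));pose=np.load("pose.npy")
ims=cv2.imread("pics/w1.png")
cv2.imwrite("pics/w1z.png",cv2.resize(ims[70:260,180:360],None,fx=3.1,fy=3.1,interpolation=cv2.INTER_CUBIC))
P=np.array([pan(0,35,8),pan(-45,-50,16),pan(52,-50,1)]);obs=np.array([(263,124.5),(217.3,214.5),(317.5,214)])
q=least_squares(lambda x:(proj(world(P,x),p)-obs).ravel(),pose);print(q.x,pose,q.fun)
for a in (110,90,70,50):
    r=np.radians(a);print(a,(proj(world(pan(22*np.cos(r),35+22*np.sin(r),27),q.x),p)-proj(world(pan(0,35,27),q.x),p)))
np.save("pose1.npy",q.x)
E
```

```text
[ 0.55356371  0.04621404 -0.07558442] [ 0.55134825  0.04495661 -0.06909735] [ 1.30771615 -1.55637925 -1.13069842  2.20249953 -0.05636512 -0.3838333 ]
110 [[ -9.42643196 -26.92981836]]
90 [[ -0.10674872 -28.57060937]]
70 [[  9.22373976 -26.68526167]]
50 [[ 17.36498693 -21.53261817]]
```

View pics/w1z.png

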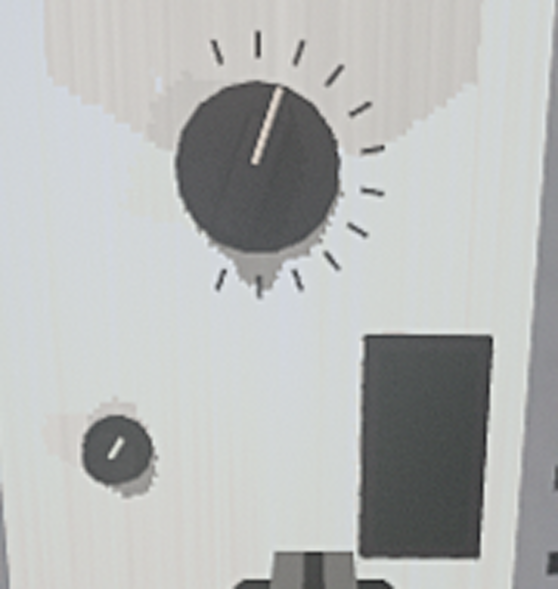

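```bash
python3 - <<'E'
from h import *
from rig import *
o=observe();pose=np.load("pose1.npy");print(pose)
tr=toolrot(pose,0);B=R.from_euler('z',pose[2])
rows(o,world(pan(42,-115,60),pose),tr)
E
```

```text
[ 0.55356371  0.04621404 -0.07558442]
[0.486, -0.5, 0.164, 0.004, 0.0, -0.003, -1]
[0.487, -0.498, 0.166, 0.004, 0.0, -0.003, -1]
[0.489, -0.496, 0.168, 0.004, 0.0, -0.003, -1]
```

>>> {"api": "drive_tool", "payload": {
  "targets": [
    [[0.3,-0.5,0.16,0.004,0,-0.003,-1],[0.5,-0.5,0.17,0.004,0,-0.003,-1],[0.66,-0.5,0.17,0.004,0,-0.003,-1],[0,0,0,0,0,0,-1],[0,0,0,0,0,0,-1]]
  ]
}}

```text
time_s: 4.2
position: [0.5448, -0.0686, 0.153]
tool_rot: [[0.257, 0.076, 0.963], [-0.019, 0.997, -0.073], [-0.966, 0.001, 0.258]]
ft_force: [0.8, -0.1, 0.2]
grip_width: -0.0003
```

```bash
cat >> h.py <<'E'
def inpan(pos,pose):
    v=R.from_euler('z',-pose[2]).apply(np.asarray(pos)-[pose[0],pose[1],.004])-PC
    return np.array([v@U,v@Y,v@N])*1000
E
python3 - <<'E'
from h import *
from rig import *
o=observe();pose=np.load("pose1.npy")
print(o['time_s'],inpan(o['position'],pose),o['ft_force'])
for n in ("wrist","side","top"):
    p=get_image(n);cv2.imwrite(f"pics/{n}2.png",p["image"][:,:,::-1])
    print(n,[(round(d["at"][0]*560,1),round(d["at"][1]*420,1),round(d["p"],2)) for l in("toggle_tip","toggle_foot") for d in recognise(l,p)],proj(world(np.array([pan(12,-115,0),pan(20,-115,33.7)]),pose),p).round(1).tolist())
ims=[cv2.imread("pics/side2.png")[170:260,230:340],cv2.imread("pics/top2.png")[160:260,240:360]]
for i,m in enumerate(ims): cv2.imwrite(f"pics/z2_{i}.png",cv2.resize(m,None,fx=6,fy=6,interpolation=cv2.INTER_CUBIC))
E
```

```text
4.2 [  41.81713665 -115.16398786   59.69141288] [ 0.80070467 -0.13200225  0.21961251]
wrist [(243.2, 239.3, 0.59), (212.8, 126.7, 0.89), (246.2, 128.4, 0.24)] [[241.4, 227.2], [247.1, 244.5]]
side [(273.0, 215.7, 0.88)] [[287.2, 225.3], [287.2, 217.3]]
top [(245.6, 218.0, 0.98)] [[311.9, 216.9], [312.4, 214.8]]
```

View pics/wrist2.png

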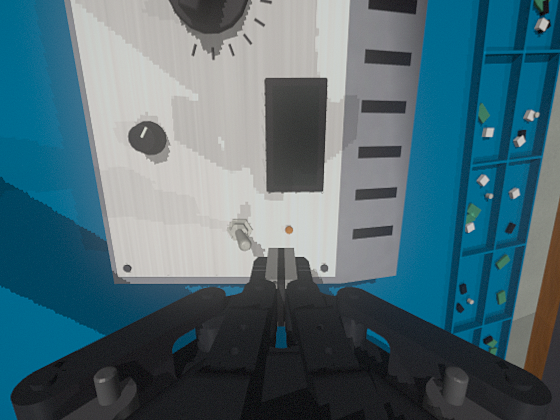

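View pics/z2_0.png

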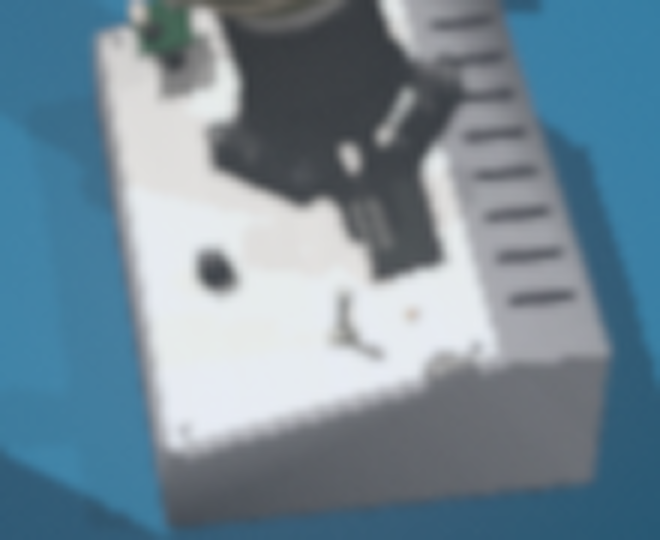

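View pics/z2_1.png

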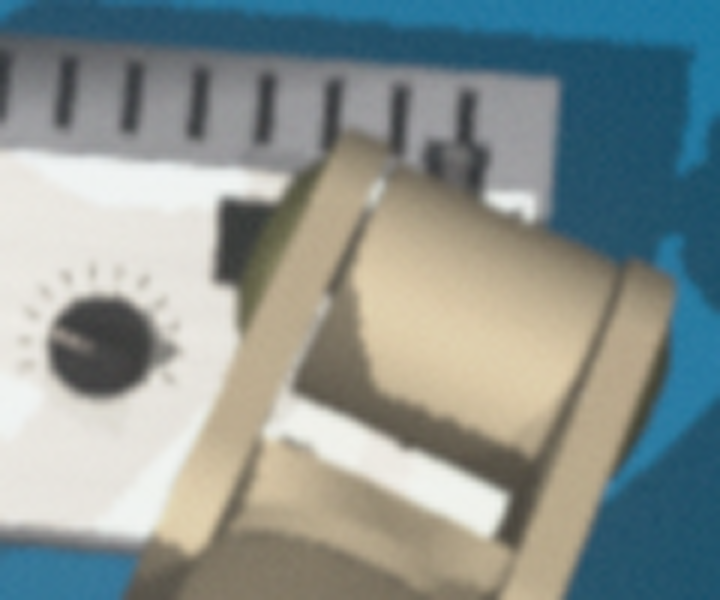

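>>> {"api": "drive_tool", "payload": {
  "targets": [
    [[0.4,0,0,0,0,0,-1],[0.42,0,0,0,0,0,-1],[0,0,0,0,0,0,-1],[0,0,-0.1,0,0,0,-1],[0,0,-0.1,0,0,0,-1]]
  ]
}}

```text
time_s: 5.15
position: [0.5467, -0.0687, 0.1127]
tool_rot: [[0.262, 0.075, 0.962], [-0.02, 0.997, -0.072], [-0.965, -0.001, 0.263]]
ft_force: [5.1, 0.4, 6.3]
grip_width: 0.0
```

>>> {"api": "drive_tool", "payload": {
  "targets": [
    [[0,0,-0.08,0,0,0,-1],[0,0,-0.08,0,0,0,-1],[0,0,-0.06,0,0,0,-1],[0,0,-0.06,0,0,0,-1],[0,0,0,0,0,0,-1]]
  ]
}}

```text
time_s: 5.65
position: [0.5346, -0.0684, 0.1093]
tool_rot: [[0.265, 0.075, 0.961], [-0.022, 0.997, -0.072], [-0.964, -0.002, 0.266]]
ft_force: [7.4, -0.7, 4.1]
grip_width: -0.0003
```

```bash
cat > look.py <<'E'
from h import *
from rig import *
import sys
k=sys.argv[1]
o=observe();pose=np.load("pose1.npy")
print(o['time_s'],inpan(o['position'],pose).round(1),o['ft_force'],o['grip_width'])
p=get_image("wrist");cv2.imwrite(f"pics/w{k}.png",p["image"][:,:,::-1]);json.dump(camdict(p),open(f"w{k}.json","w"))
p=get_image("side");m=p["image"][160:260,230:340,::-1]
cv2.imwrite(f"pics/s{k}.png",cv2.resize(m,None,fx=6,fy=6,interpolation=cv2.INTER_CUBIC))
E
python3 look.py 3
```

```text
5.65 [  20.7 -115.7   20.1] [ 7.37378176 -0.68622986  4.06209362] -0.000281503544694721
```

View pics/w3.png

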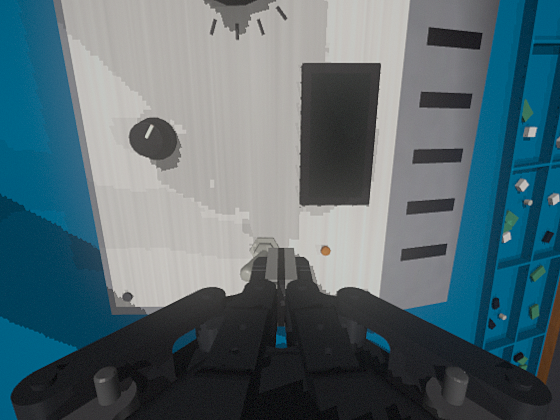

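View pics/s3.png

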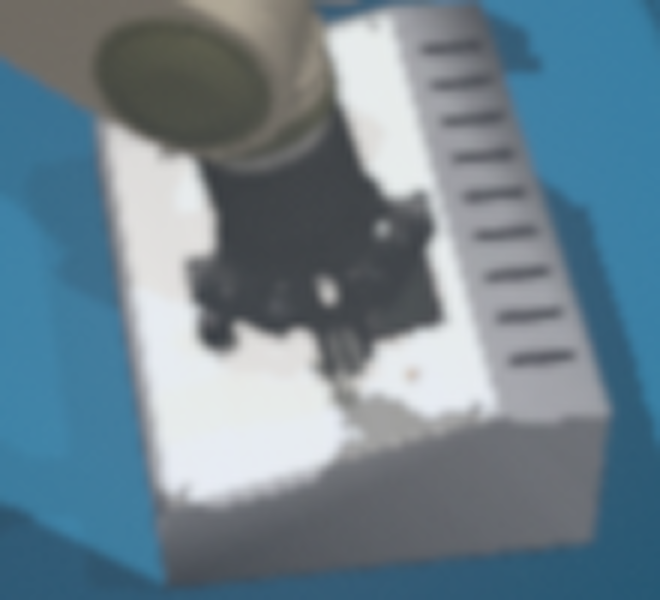

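>>> {"api": "drive_tool", "payload": {
  "targets": [
    [[0,0,-0.08,0,0,0,-1],[0,0,-0.06,0,0,0,-1],[0,0,0,0,0,0,-1]]
  ]
}}

```text
time_s: 6.05
position: [0.5328, -0.0697, 0.1104]
tool_rot: [[0.278, 0.077, 0.958], [-0.026, 0.997, -0.073], [-0.96, -0.005, 0.279]]
ft_force: [23.2, -1.8, 6.1]
grip_width: -0.0002
```

```bash
python3 look.py 4
```

```text
6.05 [  19.3 -117.1   21.6] [23.21950421 -1.77303535  6.14240882] -0.0002334185782816922
```

View pics/w4.png

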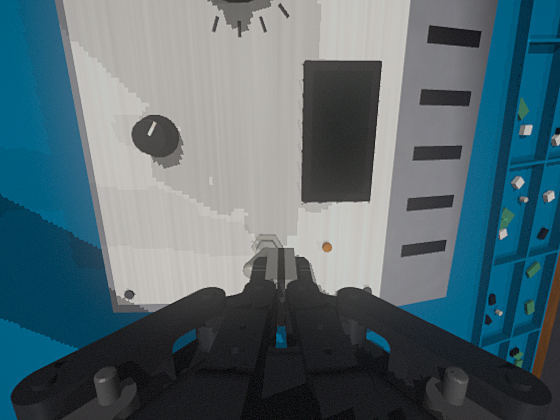

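>>> {"api": "drive_tool", "payload": {
  "targets": [
    [[0,0,0.15,0,0,0,-1],[0,0,0.1,0,0,0,-1],[-0.5,0,0,0,0,0,-1],[-0.5,0,0,0,0,0,-1],[0,0,0,0,0,0,-1]]
  ]
}}

```text
time_s: 6.65
position: [0.5248, -0.0669, 0.1594]
tool_rot: [[0.261, 0.075, 0.963], [-0.02, 0.997, -0.072], [-0.965, -0.001, 0.261]]
ft_force: [-0.5, -0.4, -0.6]
grip_width: -0.0001
```

```bash
python3 look.py 5; python3 - <<'E'
from h import *
p=json.load(open("w5.json"));pose=np.load("pose1.npy")
print(proj(world(np.array([pan(12,-115,0),pan(20.3,-115,33.7),pan(3.7,-115,33.7)]),pose),p))
E
```

```text
6.65 [  24.1 -115.    71.1] [-0.4601386  -0.40816852 -0.57632786] -0.0001395153562637609
[[265.81273188 222.65585235]
 [275.97176794 238.22484744]
 [250.9710548  238.21339425]]
```

View pics/w5.png

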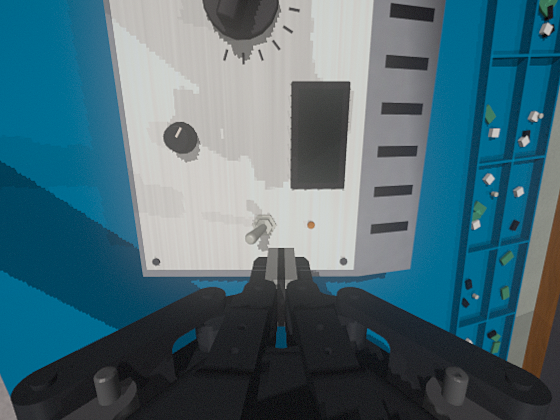

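```bash
python3 - <<'E'
from h import *
from rig import *
o=observe();pose=np.load("pose1.npy");print(o['q'])
rows(o,world(pan(0,35,60),pose),toolrot(pose,-20),grip=0)
E
```

```text
[-22.41171053  18.1098337   95.5294382    5.84108219  52.27385871
 -21.12996873]
[0.044, 0.749, -0.114, 0.087, -0.0, -0.0, 0]
[0.044, 0.736, -0.179, 0.087, -0.0, -0.0, 0]
[0.044, 0.718, -0.243, 0.087, -0.0, -0.0, 0]
[0.044, 0.694, -0.304, 0.087, -0.0, -0.0, 0]
```

>>> {"api": "drive_tool", "payload": {
  "targets": [
    [[0.04,0.75,-0.11,0.087,0,0,0],[0.04,0.74,-0.18,0.087,0,0,0],[0.04,0.72,-0.24,0.087,0,0,0],[0.04,0.69,-0.3,0.087,0,0,0],[0,0,0,0,0,0,0]]
  ]
}}

```text
time_s: 7.25
position: [0.5149, 0.0876, 0.1417]
tool_rot: [[0.254, 0.398, 0.882], [-0.017, 0.913, -0.407], [-0.967, 0.088, 0.239]]
ft_force: [0.7, -0.2, 0.3]
grip_width: 0.0429
```

>>> {"api": "drive_tool", "payload": {
  "targets": [
    [[0,0,0,0,0,0,0],[0,0,0,0,0,0,0],[0,0,0,0,0,0,0]]
  ]
}}

```text
time_s: 7.55
position: [0.5166, 0.083, 0.1434]
tool_rot: [[0.258, 0.4, 0.88], [-0.02, 0.912, -0.409], [-0.966, 0.088, 0.243]]
ft_force: [0.6, -0.2, -0.0]
grip_width: 0.0427
```

```bash
python3 look.py 6; python3 - <<'E'
from h import *
from rig import *
p=json.load(open("w6.json"));pose=np.load("pose1.npy")
r=np.radians(70)
print(proj(world(np.array([pan(0,35,27),pan(22*np.cos(r),35+22*np.sin(r),27)]),pose),p))
o=observe()
rows(o,world(pan(0,35,11),pose),toolrot(pose,-20),grip=0)
E
```

```text
7.55 [ 1.2 33.9 60.7] [ 0.60102157 -0.1848421  -0.02867883] 0.04269295818191592
[[279.55382515 238.91623261]
 [279.56720881 206.2083855 ]]
[0.499, 0.005, -0.015, 0.0, 0.0, 0.0, 0]
[0.499, 0.005, -0.015, 0.0, 0.0, 0.0, 0]
```

View pics/w6.png

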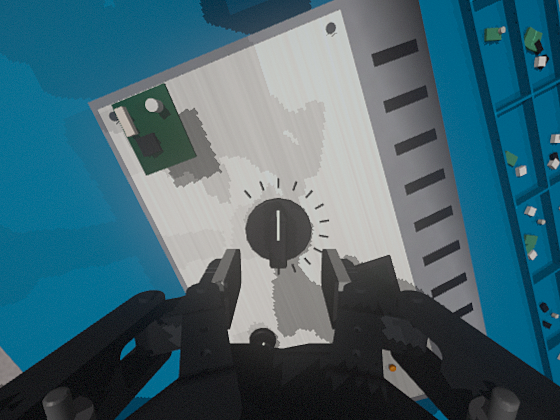

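>>> {"api": "drive_tool", "payload": {
  "targets": [
    [[0.3,0,-0.02,0,0,0,0],[0.3,0,-0.01,0,0,0,0],[0.3,0,0,0,0,0,0],[0.09,0,0,0,0,0,0],[0,0,0,0,0,0,0]]
  ]
}}

```text
time_s: 8.15
position: [0.528, 0.0833, 0.0952]
tool_rot: [[0.257, 0.399, 0.88], [-0.019, 0.913, -0.408], [-0.966, 0.088, 0.242]]
ft_force: [-0.2, 0.1, 0.2]
grip_width: 0.0423
```

```bash
python3 look.py 7
```

```text
8.15 [-0.4 35.  11.2] [-0.22077106  0.14446702  0.20327994] 0.042306170742877174
```

View pics/w7.png

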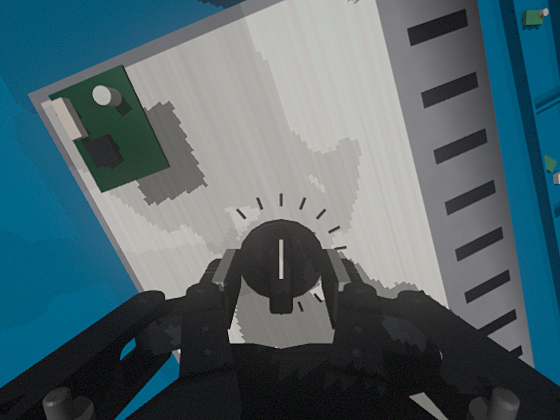

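Well centred on the bar (line at column 281, between the jaws). Close.

>>> {"api": "drive_tool", "payload": {
  "targets": [
    [[0,0,0,0,0,0,-1],[0,0,0,0,0,0,-1],[0,0,0,0,0,0,-1],[0,0,0,0,0,0,-1],[0,0,0,0,0,0,-1]]
  ],
  "force": 40
}}

```text
time_s: 8.75
position: [0.5279, 0.0838, 0.0962]
tool_rot: [[0.259, 0.399, 0.88], [-0.019, 0.913, -0.408], [-0.966, 0.088, 0.244]]
ft_force: [-4.3, 0.6, 5.6]
grip_width: 0.0112
```

>>> {"api": "drive_tool", "payload": {
  "targets": [
    [[0,0,0,0,0,0,-1],[0,0,0,0,0,0,-1],[0,0,0,0,0,0,-1]]
  ]
}}

```text
time_s: 9.05
position: [0.5279, 0.0838, 0.0962]
tool_rot: [[0.259, 0.399, 0.88], [-0.019, 0.913, -0.408], [-0.966, 0.089, 0.244]]
ft_force: [-3.2, 0.4, 6.1]
grip_width: 0.0109
```

```bash
python3 look.py 8
```

```text
9.05 [-0.3 35.5 12.1] [-3.15679766  0.44118997  6.11300179] 0.010856018281849851
```

View pics/w8.png

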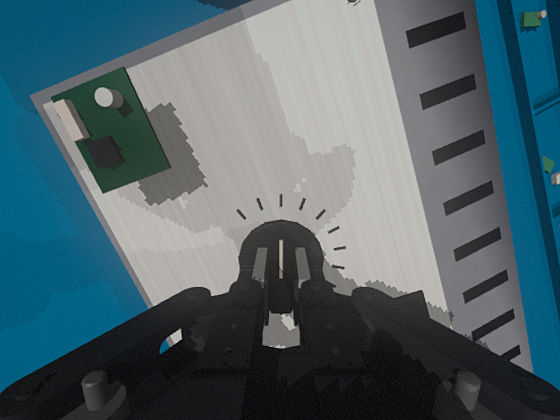

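>>> {"api": "drive_tool", "payload": {
  "targets": [
    [[-0.02,0,0,0.1,0,0,-1],[0,0,0,0.1,0,0,-1],[0,0,0,0.1,0,0,-1],[0,0,0,0.1,0,0,-1]]
  ]
}}

```text
time_s: 9.55
position: [0.5283, 0.0834, 0.0964]
tool_rot: [[0.259, 0.712, 0.652], [-0.02, 0.679, -0.734], [-0.966, 0.177, 0.19]]
ft_force: [3.4, -2.4, -5.1]
grip_width: 0.0106
```

```bash
python3 look.py 9
```

```text
9.55 [ 0.2 35.2 12.3] [ 3.39410683 -2.40046779 -5.1378645 ] 0.010577374896590244
```

View pics/w9.png

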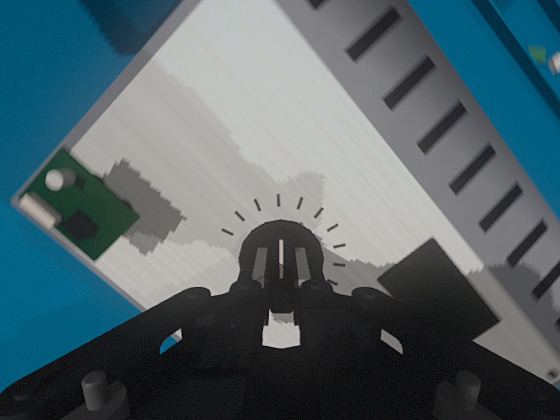

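The knob turns with the gripper (0.4 rad so far). Another 1.0 rad.

>>> {"api": "drive_tool", "payload": {
  "targets": [
    [[0,0,0,0.1,0,0,-1],[0,0,0,0.1,0,0,-1],[0,0,0,0.1,0,0,-1],[0,0,0,0.1,0,0,-1],[0,0,0,0.1,0,0,-1]]
  ]
}}

```text
time_s: 10.15
position: [0.5286, 0.0828, 0.0965]
tool_rot: [[0.26, 0.937, 0.233], [-0.021, 0.247, -0.969], [-0.965, 0.247, 0.084]]
ft_force: [5.0, -7.6, -7.1]
grip_width: 0.011
```

>>> {"api": "drive_tool", "payload": {
  "targets": [
    [[0,0,0,0.1,0,0,-1],[0,0,0,0.1,0,0,-1],[0,0,0,0.1,0,0,-1],[0,0,0,0.1,0,0,-1],[0,0,0,0.1,0,0,-1]]
  ]
}}

```text
time_s: 10.65
position: [0.5286, 0.0821, 0.0965]
tool_rot: [[0.26, 0.934, -0.245], [-0.022, -0.247, -0.969], [-0.965, 0.257, -0.044]]
ft_force: [4.6, -11.8, -6.7]
grip_width: 0.0102
```

>>> {"api": "drive_tool", "payload": {
  "targets": [
    [[0,0,0,0,0,0,-1],[0,0,0,0,0,0,-1]]
  ]
}}

```text
time_s: 10.85
position: [0.5286, 0.0821, 0.0965]
tool_rot: [[0.26, 0.935, -0.241], [-0.022, -0.244, -0.97], [-0.965, 0.257, -0.043]]
ft_force: [5.3, -11.2, -6.1]
grip_width: 0.011
```

```bash
python3 look.py 10; python3 - <<'E'
from h import *
from rig import *
o=observe();pose=np.load("pose1.npy");T=np.array(o['tool_rot']);z=R.from_euler('z',-pose[2]).apply(T[:,2])
print(np.degrees(np.arctan2(z@Y,z@U))+90,o['wrist_torque'],o['q'].round(1))
p=json.load(open("w10.json"))
for a in (30,10,-10,-30):
    r=np.radians(a);print(a,proj(world(np.array([pan(0,35,27),pan(22*np.cos(r),35+22*np.sin(r),27),pan(32*np.cos(r),35+32*np.sin(r),0)]),pose),p).round().tolist())
E
```

```text
10.85 [ 0.6 33.9 12.3] [  5.34283376 -11.21110594  -6.07321847] 0.010972676074301342
-9.914701722207255 [-1.82455238 -0.50089905 -0.48875313] [ -3.7  23.7  99.1  -0.4  42.1 100.8]
30 [[279.0, 276.0], [249.0, 244.0], [242.0, 213.0]]
10 [[279.0, 276.0], [263.0, 236.0], [259.0, 203.0]]
-10 [[279.0, 276.0], [279.0, 234.0], [279.0, 200.0]]
-30 [[279.0, 276.0], [295.0, 237.0], [299.0, 203.0]]
```

View pics/w10.png

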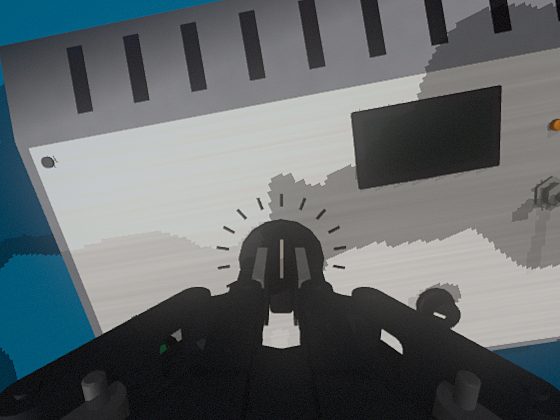

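>>> {"api": "drive_tool", "payload": {
  "targets": [
    [[0,0,0,0,0,0,-0.2],[0,0,0,0,0,0,-0.2],[0,0,0,0,0,0,-0.2],[0,0,0,0,0,0,-0.2]]
  ]
}}

```text
time_s: 11.35
position: [0.5276, 0.0839, 0.0966]
tool_rot: [[0.258, 0.935, -0.242], [-0.019, -0.246, -0.969], [-0.966, 0.255, -0.046]]
ft_force: [0.8, 0.7, -0.9]
grip_width: 0.0342
```

>>> {"api": "drive_tool", "payload": {
  "targets": [
    [[-0.4,0,0,0,0,0,-0.2],[-0.5,0,0,0,0,0,-0.2],[-0.3,0,0,0,0,0,-0.2],[0,0,0,0,0,0,-0.2]]
  ]
}}

```text
time_s: 11.75
position: [0.5127, 0.085, 0.1563]
tool_rot: [[0.262, 0.934, -0.242], [-0.019, -0.246, -0.969], [-0.965, 0.259, -0.046]]
ft_force: [-0.1, 0.3, -0.1]
grip_width: 0.0341
```

```bash
python3 look.py 11; python3 - <<'E'
from h import *
from rig import *
pose=np.load("pose1.npy")
p=json.load(open("w11.json"))
for a in (30,10,-10,-30):
    r=np.radians(a);print(a,proj(world(np.array([pan(0,35,27),pan(22*np.cos(r),35+22*np.sin(r),27),pan(32*np.cos(r),35+32*np.sin(r),0)]),pose),p).round().tolist())
o=observe();rows(o,world(pan(-18,-115,60),pose),toolrot(pose,0))
E
```

```text
11.75 [ 0.6 35.6 74.2] [-0.10496072  0.33284022 -0.08935721] 0.034135567674197245
30 [[282.0, 233.0], [261.0, 210.0], [255.0, 191.0]]
10 [[282.0, 233.0], [271.0, 204.0], [267.0, 184.0]]
-10 [[282.0, 233.0], [282.0, 202.0], [282.0, 181.0]]
-30 [[282.0, 233.0], [293.0, 204.0], [296.0, 184.0]]
[0.019, 0.014, 0.233, -0.134, -0.0, -0.0, -1]
[0.019, -0.017, 0.232, -0.134, -0.0, -0.0, -1]
[0.019, -0.048, 0.228, -0.134, -0.0, -0.0, -1]
[0.019, -0.078, 0.22, -0.134, -0.0, -0.0, -1]
[0.019, -0.107, 0.207, -0.134, -0.0, -0.0, -1]
[0.019, -0.134, 0.191, -0.134, -0.0, -0.0, -1]
[0.019, -0.158, 0.171, -0.134, -0.0, -0.0, -1]
[0.019, -0.18, 0.149, -0.134, -0.0, -0.0, -1]
[0.019, -0.198, 0.123, -0.134, -0.0, -0.0, -1]
[0.019, -0.213, 0.095, -0.134, -0.0, -0.0, -1]
[0.019, -0.224, 0.066, -0.134, -0.0, -0.0, -1]
[0.019, -0.23, 0.036, -0.134, -0.0, -0.0, -1]
[0.019, -0.233, 0.004, -0.134, -0.0, -0.0, -1]
```

View pics/w11.png

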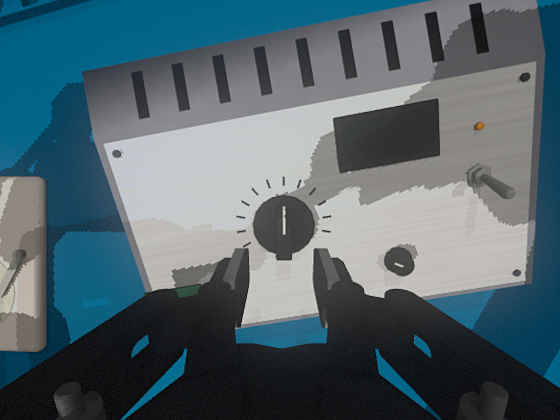

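>>> {"api": "drive_tool", "payload": {
  "targets": [
    [[0.02,0.01,0.23,-0.134,0,0,-1],[0.02,-0.02,0.23,-0.134,0,0,-1],[0.02,-0.05,0.23,-0.134,0,0,-1],[0.02,-0.08,0.22,-0.134,0,0,-1],[0.02,-0.11,0.21,-0.134,0,0,-1]]
  ]
}}

```text
time_s: 12.35
position: [0.5017, 0.0271, 0.1464]
tool_rot: [[0.256, 0.882, 0.395], [-0.019, 0.413, -0.91], [-0.966, 0.226, 0.123]]
ft_force: [0.1, 0.2, 0.2]
grip_width: -0.0001
```

>>> {"api": "drive_tool", "payload": {
  "targets": [
    [[0.02,-0.13,0.19,-0.134,0,0,-1],[0.02,-0.16,0.17,-0.134,0,0,-1],[0.02,-0.18,0.15,-0.134,0,0,-1],[0.02,-0.2,0.12,-0.134,0,0,-1],[0.02,-0.21,0.1,-0.134,0,0,-1]]
  ]
}}

```text
time_s: 12.85
position: [0.4921, -0.0301, 0.1398]
tool_rot: [[0.256, 0.446, 0.857], [-0.019, 0.889, -0.457], [-0.966, 0.101, 0.236]]
ft_force: [-0.0, 0.1, -0.5]
grip_width: -0.0
```

>>> {"api": "drive_tool", "payload": {
  "targets": [
    [[0.02,-0.22,0.07,-0.134,0,0,-1],[0.02,-0.23,0.04,-0.134,0,0,-1],[0.02,-0.23,0,-0.134,0,0,-1],[0,0,0,0,0,0,-1],[0,0,0,0,0,0,-1]]
  ]
}}

```text
time_s: 13.35
position: [0.4868, -0.0637, 0.1365]
tool_rot: [[0.257, 0.085, 0.963], [-0.019, 0.996, -0.083], [-0.966, 0.003, 0.258]]
ft_force: [0.0, 0.4, 0.1]
grip_width: -0.0001
```

```bash
python3 look.py 12; python3 - <<'E'
from h import *
from rig import *
pose=np.load("pose1.npy")
o=observe();print(np.array(o['tool_rot']).round(3));rows(o,world(pan(-18,-115,19),pose),toolrot(pose,0))
E
```

```text
13.35 [ -18.7 -114.7   58.8] [0.00657049 0.37681119 0.13337985] -7.218139266221552e-05
[[ 0.258  0.083  0.963]
 [-0.019  0.997 -0.081]
 [-0.966  0.003  0.258]]
[0.803, -0.015, 0.011, -0.008, -0.001, -0.001, -1]
```

View pics/w12.png

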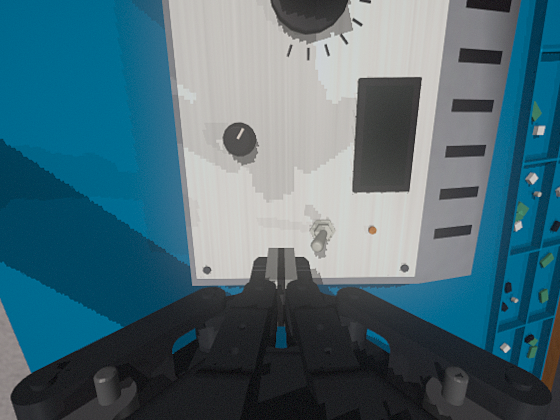

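>>> {"api": "drive_tool", "payload": {
  "targets": [
    [[0.4,0,0,0,0,0,-1],[0.4,0,0,0,0,0,-1],[0,0,0,0,0,0,-1],[0,0,0.1,0,0,0,-1],[0,0,0.1,0,0,0,-1]]
  ]
}}

```text
time_s: 13.95
position: [0.5064, -0.065, 0.102]
tool_rot: [[0.257, 0.08, 0.963], [-0.019, 0.997, -0.078], [-0.966, 0.002, 0.257]]
ft_force: [-8.5, 0.8, 4.7]
grip_width: -0.0004
```

>>> {"api": "drive_tool", "payload": {
  "targets": [
    [[0,0,0.08,0,0,0,-1],[0,0,0.08,0,0,0,-1],[0,0,0.08,0,0,0,-1],[0,0,0.04,0,0,0,-1],[0,0,0,0,0,0,-1]]
  ]
}}

```text
time_s: 14.45
position: [0.5174, -0.066, 0.1041]
tool_rot: [[0.251, 0.08, 0.965], [-0.018, 0.997, -0.078], [-0.968, 0.002, 0.252]]
ft_force: [-18.7, -3.2, 7.9]
grip_width: -0.0001
```

```bash
python3 look.py 13
```

```text
14.45 [   2.6 -114.6   19.6] [-18.72474123  -3.2430093    7.86612629] -0.00011224646195921616
```

View pics/w13.png

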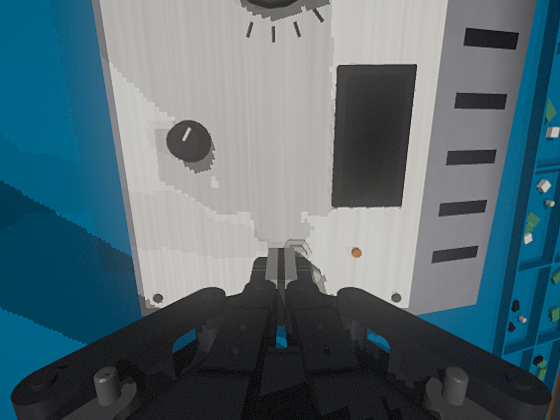

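Thrown and against its stop (19 N). Back off and lift.

>>> {"api": "drive_tool", "payload": {
  "targets": [
    [[0,0,-0.15,0,0,0,-1],[0,0,-0.1,0,0,0,-1],[-0.6,0,0,0,0,0,-1],[-0.7,0.1,0,0,0,0,-1],[-0.7,0.3,0,0,0,0,-1]]
  ]
}}

```text
time_s: 15.05
position: [0.484, -0.0442, 0.1995]
tool_rot: [[0.259, 0.082, 0.962], [-0.02, 0.997, -0.08], [-0.966, 0.001, 0.259]]
ft_force: [0.2, -0.0, -0.1]
grip_width: -0.0
```

>>> {"api": "drive_tool", "payload": {
  "targets": [
    [[-0.3,0.4,0,0,0,0,-1],[0,0.4,0,0,0,0,-1],[0,0,0,0,0,0,-1]]
  ]
}}

```text
time_s: 15.35
position: [0.4836, -0.002, 0.2135]
tool_rot: [[0.26, 0.078, 0.962], [-0.019, 0.997, -0.076], [-0.965, 0.002, 0.261]]
ft_force: [0.4, -0.2, 0.0]
grip_width: -0.0001
```

```bash
python3 look.py 14; python3 - <<'E'
from h import *
p=json.load(open("w14.json"));pose=np.load("pose1.npy")
print(proj(world(np.array([pan(12,-115,0),pan(20.3,-115,33.7),pan(3.7,-115,33.7)]),pose),p).round().tolist())
for a in (10,-10,-30):
    r=np.radians(a);print(a,proj(world(np.array([pan(0,35,27),pan(22*np.cos(r),35+22*np.sin(r),27)]),pose),p).round().tolist())
E
```

```text
15.35 [ -6.3 -53.3 135.3] [ 0.36651448 -0.22558842  0.04836797] -7.24023160357311e-05
[[299.0, 260.0], [310.0, 276.0], [292.0, 276.0]]
10 [[289.0, 106.0], [315.0, 101.0]]
-10 [[289.0, 106.0], [315.0, 111.0]]
-30 [[289.0, 106.0], [312.0, 120.0]]
```

View pics/w14.png

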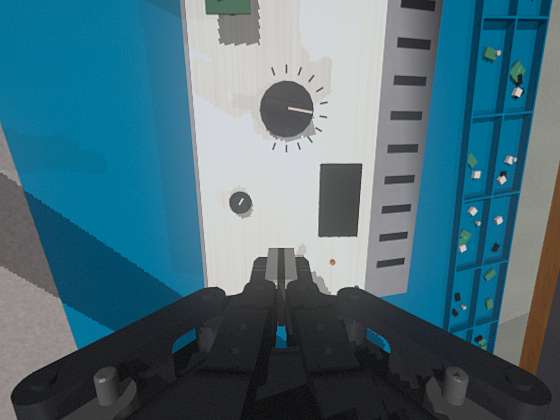

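View pics/s14.png

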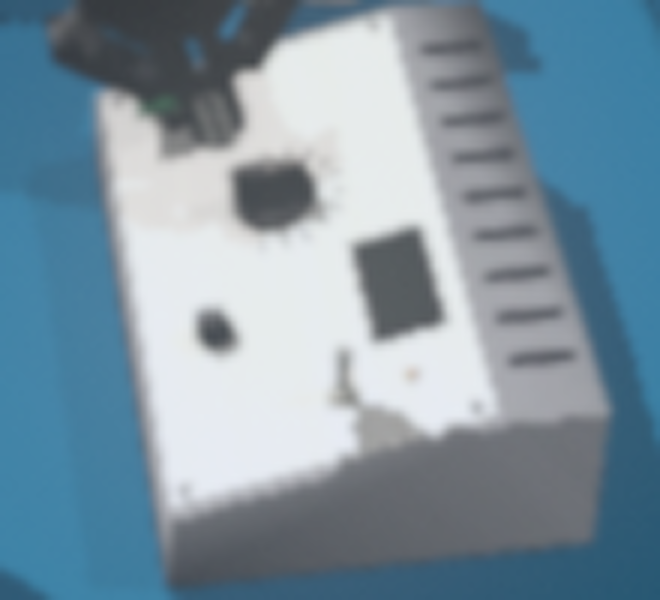

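>>> {"api": "drive_tool", "payload": {
  "targets": [
    [[0,-0.6,-0.3,0,0,0,-1],[0,-0.6,-0.4,0,0,0,-1],[0,0,0,0,0,0,-1]]
  ]
}}

```text
time_s: 15.75
position: [0.4433, -0.0633, 0.2026]
tool_rot: [[0.256, 0.085, 0.963], [-0.02, 0.996, -0.082], [-0.966, 0.002, 0.257]]
ft_force: [0.0, 0.1, -0.2]
grip_width: -0.0
```

```bash
python3 look.py 15; python3 - <<'E'
from h import *
p=json.load(open("w15.json"));pose=np.load("pose1.npy")
X=world(np.array([pan(12,-115,0),pan(20.3,-115,33.7),pan(3.7,-115,33.7)]),pose)
print(proj(X,p).round().tolist(),proj(X,json.load(open("cams.json"))["side"]).round(1).tolist())
E
```

```text
15.75 [ -43.5 -117.6  133.9] [ 0.01207641  0.06494728 -0.20628081] -8.907622200458981e-06
[[338.0, 200.0], [355.0, 209.0], [336.0, 209.0]] [[287.2, 225.3], [287.3, 217.3], [281.9, 218.8]]
```

View pics/w15.png

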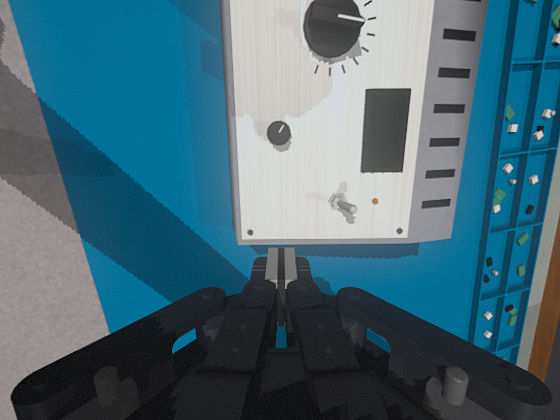

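The toggle tip is at (354,210). I had predicted (355,209) for on and (336,209) for off, so the output is on. The robot is clear of everything, so I'm handing in.

```bash
python3 -c "
from rig import *
close_job()"
```

```text
the job is handed in; nothing more can be done
```

The job is done and handed in at about 16 s of the 58 s allowed; the hand-in reports no verdict.

- **Output off:** I pushed the toggle to the front with shut fingers. The wrist image confirmed it was leaning to the front before I went near the knob.
- **Pointer knob:** I held it by its bar and turned it 1.4 rad (80°) clockwise. The pointer started on the third tick (70° left of u). After release it stood on the seventh tick (10° right of u), which is four clicks.
- **Output on:** I pushed the toggle back to the rear and moved the arm clear.

In the last wrist picture the toggle tip was at (354, 210), where I had predicted (355, 209) for on and (336, 209) for off. The pointer was still on its new tick. The trim knob's line looked unmoved by eye; I did not measure it. The arm never went near the loose items. The measured force on the tool was about zero at the end, and the highest reading I saw was about 24 N, while pressing the toggle against its stop.

No check failed or disagreed at the end. Early on, the first position estimate from the fixed cameras was about 2–3 mm off, and one wrist picture corrected it. The recognition network often mislabelled the toggle, so I checked it against positions predicted from the calibration instead.

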